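Set the fallen glaze bottle in the filler and slide it to the click

ROBOT

A 7-joint arm with a two-finger parallel gripper is mounted at the origin on the work surface. World frame = base frame: x ahead of the robot, y to its left, z up, the work surface at z = 0. Lengths are in m, angles in rad, forces in N, time in s.
With the tool pointing down it reaches from about 0.35 to 0.9 m from the base axis. Payload 8.1 kg.
Tool frame: the origin (TCP) lies between the finger pads, 19 mm behind the fingertips; this is the grasp point; z points along the fingers, y is the line along which they close (so a half turn about z gives the same grasp; the last joint's range is limited). The gripper opens to 92 mm and grips with 3 to 60 N. Pads are 19 mm wide; open, the fingers measure 130 mm over their backs; the gripper's body (75 mm by 190 mm) begins 47 mm behind the grasp point.
Start: joints at [-0.103, 0.434, 0.025, 1.573, -0.012, 1.134, -0.075], TCP at [0.625, -0, 0.246] pointing down, gripper open.
Joint ranges: [-2.62, 2.62], [-0.44, 2.09], [-1.27, 1.32], [0.08, 2.57], [-1.32, 4.46], [0.12, 2], [-2.74, 2.74]. Speed limits (rad/s): [2.22, 2.22, 3.01, 3.01, 3.14, 3.14, 3.14].

INTERFACE

Orientations are given as [roll, pitch, yaw] about the fixed x, y, z axes, in that order (R = Rz(yaw) Ry(pitch) Rx(roll)).
In Python, from plant import sense, capture, camera_params, finish_job, search_frame, outline_of, place_of gives the robot as it stands.
- The arm moves only by the tool apply_moves, never from a script. Its argument "plan" is a list of rows, each a list of 2 entries, a list of its own where there are three numbers: the shift along the tool's x, y, z in mm, then the turn, a rotation vector about the tool's x, y, z in degrees. In form: [[[dx, dy, dz], [ax, ay, az]], ...]. A call has 1 to 20 rows; each row is the pose to reach, as a shift and turn from the pose commanded when the call began, along the tool's axes at that moment; what a row does not reach only later rows make up. A row lasts 1/8 s, in which the tool goes at most 62.5 mm and 10.7 degrees, less where a joint would pass 70% of its speed; a pose out of reach is approached as far as the arm can. A call with a gripper value outside its range is refused whole. "grip" is the finger opening in mm, from 0 to 91.8, set as the call begins (left out, the last holds). The fingers move at their own pace and stop on an object; "squeeze" is the grip in N (left out, the last holds). Time passes only in rows, so rows that repeat a pose let the fingers close. It gives the time, the measured TCP pose, the force, the opening and the grip force at its end, in the units of the state.
- sense(): the state, without advancing time (a new reading comes with each control period).
- capture(name): name is "scene" or "side" or "wrist"; returns (picture, depth): 420x560x3 uint8, red, green, blue; 420x560 float32, m along the optical axis (not along the pixel's ray), 0 where there is no reading.
- camera_params(name): a dict with "fov_y" (degrees; the focal length in pixels is half the picture's height over the tangent of half this angle, whatever the lens; pixels are square), "cx", "cy" (the principal point, pixels), "T" (4x4, takes a point from camera to world coordinates); the wrist camera has in their place "hand_eye" (4x4, takes a point from camera to tool coordinates, whose origin is the TCP and whose axes are the flange's). Camera axes: x right, y down, z forward; pixel columns grow to the right and rows downward; lengths in m; the calibration is good to about 2 mm. A picture is of the moment at which its call begins: read the wrist's pose just before it. camera_params takes no time and is no camera call.
- finish_job(): hands the job in; it is judged then, once.
Trained networks look in the newest picture that a camera, given by its name, has taken for a name from the list of things; names that differ only in an ending like _2 or _b are one class to them, and where a whole thing is asked for, a point or a joint stands for the part that bears it (a point fixed in the world has none). Each returns a list of dicts, best first, with "confidence" (0 to 1); they miss things now and then, are a little off and sometimes report something else, mostly with a low value. They report only what shows in the picture. A call takes as long as a camera call. They do not tell look-alikes from the thing itself.
- search_frame(camera, query): "position" ([x, y, z] in m, in world coordinates, good to about 4 mm: the middle of the surface that is visible of it).
- outline_of(camera, query): "mask" (420x560 bool, what is visible of it).
- place_of(camera, query): "position" ([x, y, z] in m, in world coordinates, good to about 4 mm: a listed point, or the origin of a listed thing).
The state is a dict: "time": time; "q": joint angles; "qd": joint speeds; "joint_torque": joint torques, N m; "eef_pos": TCP position; "ee_rot": TCP orientation; "wrist_force": force on the tool from outside, world axes, zero at the start; "wrist_torque": the same for the moment, N m; "finger_gap": opening from 0.0 (shut) to 1.0 (fully open); "grasp_force": force on a finger pad.
Only numpy, scipy, OpenCV 4.12 (cv2) and the standard library are available. Lean on these libraries where they do the work, as an engineer would, in place of code of your own. Each camera call takes 0.05 s, during which the arm holds its last target. There are 200 camera calls.

TASK

The empty glaze bottle has been knocked over: stand it upright in the blue cup on the filler's carriage and let go of it. Then take the carriage by its black knob and slide it along the shafts towards the nozzle until you feel the ball click into the notch that brings the bottle under the nozzle, without running past the notch and without moving the sponge, bowl, green bottle or pot on the bench. Finish while still holding the knob, with the carriage sitting in the notch, so that the bottle can be filled.

Things in the scene. Friction and masses are not known exactly. Their poses are not given: they have to be found in the camera images.
- bottle: Empty open wide-necked bottle, white with a pink band, round, 50 g, lying on the bench on its side; it rolls if knocked. Body diameter 48 mm from the foot up to 90 mm, then a shoulder, neck diameter 30 mm from 99 mm to the mouth at 115 mm. Origin: centre of the underside (foot); its z axis runs from the foot to the mouth.
- cup_floor (a point): Centre of the inner floor of the blue cup on the carriage; the floor is 49 mm above the bench. The cup is round, inner diameter 54 mm for the lower 15 mm, flaring to 60 mm at the rim, which is 19 mm above this point; outer diameter 68 mm. z up; y points along the shafts away from the nozzle, x away from the knob.
- knob_grip (a point): Point on the axis of the carriage's upright black knob at the height to grip, 74 mm above the bench and 100 mm from the cup's centre on the robot's side. The knob is a cylinder of diameter 24 mm that spans 18 mm above to 20 mm below this point; under it is a 12 mm stem of 8 mm, then the carriage plate, top 46 mm above the bench. Axes as cup_floor.
- carriage: White carriage plate 170 x 80 mm carrying cup, knob and brass-headed ball plunger; runs level on two shafts against about 1 to 2.5 N of friction and stays where it is left. Origin: vertically under the cup's centre at bench height; axes as cup_floor. It travels along its -y axis to the nozzle, and starts 105 to 190 mm short of the notch.
- notch (a point): Centre of the one notch in the flat brass index bar under the carriage, 28 mm above the bench, at the nozzle's y. Axes as cup_floor. Within 4.5 mm of it the plunger's sprung ball draws the carriage in with a few N and centres it, the cup then being under the nozzle; pushing it out again takes about 6 to 10 N. The carriage can run at least 35 mm past it before it stops.
- nozzle_tip (a point): Lower end of the fixed filling nozzle, a vertical 8 mm steel tube, 176 mm above the bench; 31 mm higher it widens to 15 mm, and a spout pipe at 252 mm height leads from it along its -y axis to a steel hopper (diameter 102 mm, centre 220 mm away, 247 to 380 mm high) on a column. Straight below it is where the cup's centre comes to rest at the notch. Axes as cup_floor.
- slide_base: Aluminium base plate of the slide, fixed, 220 mm (x) by 560 mm (y), 12 mm thick, with grey end blocks 44 mm high. Origin: underside, on the line below the cup's path; plate spans x -140 to +80 mm and y -350 to +210 mm. Its y axis runs along the shafts, away from the nozzle.
- green_bottle: Bystander: capped green bottle, diameter 48 mm, 124 mm tall, standing. Origin: centre of underside.
- glaze_bowl: Bystander: small green bowl, diameter 90 mm, 45 mm tall. Origin: centre of underside.
- coral_pot: Bystander: coral-red pierced round pot, diameter 116 mm, 96 mm tall. Origin: centre of underside.
- sponge: Bystander: yellow sponge block 90 x 60 x 32 mm. Origin: centre of underside.
Not all that is in view belongs to the job. What is shaped like the bottle but red or turquoise is not meant.

How it is judged:
On the way:
1. the bottle stands upright in the carriage's cup, let go (horizontal distance between bottle and cup_floor below 0.007 m and z of bottle in the frame of cup_floor below 0.004 m and angle between bottle's own z axis and vertical below 0.12 rad and contact force between the fingers and bottle below 0.1 N), for 0.2 s.
At the end, for the whole second after the job is handed in: Carriage at rest in the notch, cup centre within 2.5 mm of the nozzle along the shafts; fingers at the knob (TCP within 45 mm of knob_grip) hold it with over 3 N; bottle stands on the cup's floor, within 7 mm of its centre and 0.12 rad of upright, not touched by the fingers (all of step 1 and y of cup_floor in the frame of nozzle_tip between -0.0025 and 0.0025 m and linear speed of carriage below 0.01 m/s and contact force between the fingers and carriage above 3 N and distance between the grasp point and knob_grip below 0.045 m); the arm keeps its last pose, push and grip.
It fails at once if the carriage is run more than 10 mm past the notch (y of cup_floor in the frame of nozzle_tip below -0.01 m).
It fails at once if the green bottle, bowl, pot or sponge is moved by more than 20 mm or tipped over (distance of any of green_bottle, glaze_bowl, coral_pot, sponge from where it was at the start of the episode above 0.02 m or angle between any of green_bottle, coral_pot's own z axis and vertical above 0.5 rad).
It also fails if it takes over 72 s, if anything falls off the work surface, if the arm or the gripper's body presses on something with over 40 N, if the wrist force passes 120 N, or if a joint passes its speed limit or range.

## Working session

There is one attempt and no reset: what is moved stays moved. The work goes in short steps, Python scripts to look and compute and a tool call to move; the robot and the scene stay as the last step left them, time stands still between calls to the robot, and variables do not carry over. Pictures are saved under pics/ and viewed, at most 10 in all, crops included, and the job is handed in when it is done.

Besides the shell and the picture viewer there is one more tool, called as name([rows], argument=value, ...), one row to a line, values as JSON. apply_moves: Moves the arm, as the interface text tells. Its arguments: {"type":"object","properties":{"plan":{"type":"array"},"grip":{"type":"number"},"squeeze":{"type":"number"}},"required":["plan"]}

```bash
mkdir -p pics
cat > h.py <<'E'
import numpy as np, cv2
from plant import *
from scipy.spatial.transform import Rotation as R
def toolT():
    s=sense(); T=np.eye(4); T[:3,3]=s["eef_pos"]; T[:3,:3]=R.from_euler("xyz",s["ee_rot"]).as_matrix(); return T
def cam(name,T=None):
    p=camera_params(name); f=210/np.tan(np.radians(p["fov_y"])/2)
    M=np.array(p["T"]) if "T" in p else T@np.array(p["hand_eye"])
    return f,p["cx"],p["cy"],M
def pts(c,d,mask):
    f,cx,cy,M=c; v,u=np.nonzero(mask&(d>0)); z=d[v,u]
    P=np.c_[(u-cx)*z/f,(v-cy)*z/f,z]; return P@M[:3,:3].T+M[:3,3],u,v
def proj(c,p):
    f,cx,cy,M=c; q=M[:3,:3].T@(np.array(p)-M[:3,3]); return q[0]/q[2]*f+cx,q[1]/q[2]*f+cy
E
python3 - <<'E'
from h import *
s=sense(); print(s)
ims=[]
for n in ["scene","side"]:
    im,d=capture(n); np.savez(n,im=im,d=d); cv2.imwrite(f"pics/{n}0.png",im[:,:,::-1]); c=cam(n); print(n,c[3][:3,3])
    for q in ["bottle","cup_floor","knob_grip","nozzle_tip","notch","carriage","slide_base","green_bottle","glaze_bowl","coral_pot","sponge"]:
        for r in place_of(n,q)[:4]:
            p=r["position"]; print(q,np.round(p,3),round(r["confidence"],2),np.round(proj(c,p)))
E
```

```text
{'time': 0.0, 'q': array([-0.1026025 ,  0.43522818,  0.02501317,  1.57409063, -0.01159642,
        1.13397873, -0.07512314]), 'qd': array([ 0.00065255, -0.0013612 , -0.00078696,  0.00025853,  0.0013711 ,
       -0.00151558,  0.00014694]), 'joint_torque': array([ 3.89017032e-04, -6.67853522e+01,  9.84863900e-01, -3.14464223e+01,
       -6.05165795e-02,  4.27553023e-02,  1.12382318e-04]), 'eef_pos': array([ 6.24528239e-01, -7.66902450e-05,  2.44744680e-01]), 'ee_rot': array([-3.14004122e+00,  1.62138792e-04,  1.57067113e+00]), 'wrist_force': array([ 0.1187188 ,  0.06969475, -0.07292906]), 'wrist_torque': array([0.03108879, 0.02003675, 0.01106189]), 'grasp_force': 0.0, 'finger_gap': 0.9993292977548294}
scene [1.05140687 0.31912666 1.00202604]
bottle [0.353 0.337 0.025] 0.88 [410. 221.]
bottle [0.507 0.486 0.026] 0.76 [448. 290.]
bottle [0.664 0.423 0.025] 0.66 [403. 333.]
bottle [0.54  0.295 0.025] 0.63 [371. 268.]
cup_floor [0.572 0.006 0.045] 0.9 [268. 229.]
knob_grip [ 0.467 -0.005  0.075] 0.87 [283. 194.]
knob_grip [ 0.574 -0.085 -0.   ] 0.74 [241. 225.]
nozzle_tip [ 0.574 -0.124  0
[... 611 characters left out ...]
2 [311. 317.]
cup_floor [0.57  0.002 0.051] 0.97 [265. 215.]
knob_grip [ 0.471 -0.003  0.076] 0.59 [293. 213.]
nozzle_tip [ 0.574 -0.123  0.175] 0.63 [271. 163.]
notch [ 0.518 -0.124  0.031] 0.67 [287. 194.]
notch [ 0.473 -0.002  0.075] 0.45 [293. 213.]
slide_base [ 0.575 -0.091  0.002] 0.65 [270. 204.]
slide_base [ 0.726  0.288 -0.002] 0.58 [197. 285.]
slide_base [0.755 0.134 0.002] 0.54 [203. 245.]
green_bottle [ 0.728  0.29  -0.003] 0.94 [196. 286.]
green_bottle [0.756 0.138 0.002] 0.52 [202. 245.]
glaze_bowl [ 0.757  0.136 -0.002] 0.77 [203. 246.]
coral_pot [ 0.798  0.007 -0.   ] 0.7 [203. 215.]
sponge [ 0.354 -0.345  0.   ] 0.87 [339. 165.]
sponge [ 0.57   0.005 -0.001] 0.52 [265. 225.]
```

View pics/scene0.png

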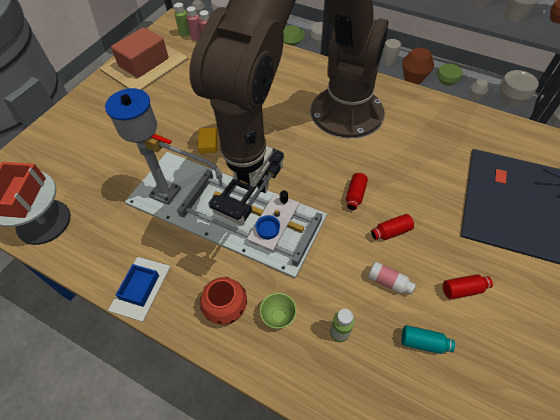

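View pics/side0.png

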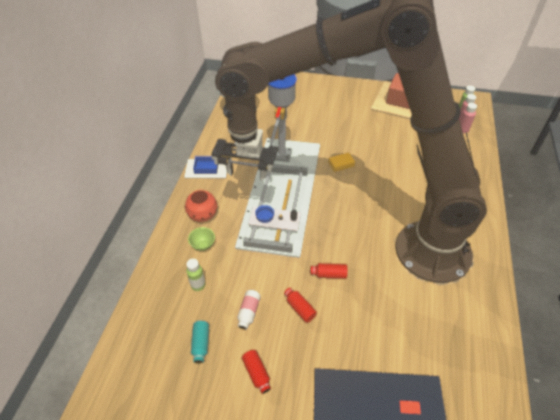

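The bottle meant is the white one with the pink band (scene ~(392,278), side ~(249,308)). The four look-alikes are red at scene (357,190), (393,227) and (467,286), and turquoise at (428,340). The neck points to larger column and row in the scene view, and the foot is at ~(371,268). The cup is at scene (268,229), the knob at (283,196).

Run:
```python
from h import *
crops=[]
for n,(u0,v0) in {"scene":(335,235),"side":(190,265)}.items():
    im,d=capture(n); c=cam(n); crops.append(cv2.resize(im[v0:v0+90,u0:u0+110],None,fx=3.5,fy=3.5,interpolation=cv2.INTER_CUBIC))
    best=[r for r in outline_of(n,"bottle")]
    hit=0
    for r in best:
        P,u,v=pts(c,d,r["mask"])
        if len(P)<10: continue
        m=np.median(P,0)
        if np.linalg.norm(m[:2]-[.555,.34])<.07:
            hit=1
            P=P[(P[:,2]>.006)&(P[:,2]<.06)]
            xy=P[:,:2]; w=np.linalg.svd(xy-xy.mean(0),full_matrices=False)[2][0]
            if w[1]<0:w=-w
            t=(xy-xy.mean(0))@w
            rs=(xy-xy.mean(0))@[-w[1],w[0]]
            print(n,len(P),xy.mean(0),"dir",w,"ang",np.degrees(np.arctan2(w[1],w[0])),"t",np.percentile(t,[1,99]),"zmax",np.percentile(P[:,2],[95,99]))
            for a in np.arange(-.06,.06,.015):
                k=(t>a)&(t<a+.015)
                if k.sum()>5: print("  t %.3f r %.3f..%.3f ztop %.3f"%(a+.0075,*np.percentile(rs[k],[3,97]),np.percentile(P[k,2],97)))
    print(n,"hit",hit)
    for q in ["cup_floor","knob_grip","nozzle_tip","bottle"]:
        for r in place_of(n,q)[:5]: print(q,np.round(r["position"],4),round(r["confidence"],2))
    # cup: blue pixels rim
    hsv=cv2.cvtColor(im,cv2.COLOR_RGB2HSV); P,u,v=pts(c,d,(hsv[...,0]>100)&(hsv[...,0]<130)&(hsv[...,1]>120))
    k=(np.hypot(P[:,0]-.572,P[:,1]-.004)<.06); P=P[k]; 
    rim=P[P[:,2]>.062]; print("rim",len(rim),np.percentile(P[:,2],[2,50,98]),(rim.min(0)+rim.max(0))/2)
    if len(rim)>5: print(cv2.minEnclosingCircle(rim[:,:2].astype(np.float32)))
    P,u,v=pts(c,d,np.ones(d.shape,bool)); k=(np.hypot(P[:,0]-.469,P[:,1]+.003)<.025)&(P[:,2]>.085)&(P[:,2]<.1)
    print("knobtop",k.sum(),P[k].mean(0))
cv2.imwrite("pics/crop1.png",np.hstack(crops)[:,:,::-1])
```

```text
scene 785 [0.55079614 0.34897016] dir [-0.00604799  0.99998171] ang 90.34652664684602 t [-0.05254373  0.05778714] zmax [0.04869352 0.05002136]
  t -0.052 r -0.014..0.023 ztop 0.049
  t -0.037 r -0.014..0.023 ztop 0.049
  t -0.022 r -0.015..0.021 ztop 0.050
  t -0.007 r -0.016..0.024 ztop 0.049
  t 0.007 r -0.016..0.021 ztop 0.049
  t 0.022 r -0.016..0.024 ztop 0.049
  t 0.037 r -0.015..0.019 ztop 0.049
  t 0.052 r -0.008..0.018 ztop 0.040
scene hit 1
cup_floor [0.5733 0.0029 0.0465] 0.58
cup_floor [0.7973 0.0079 0.0009] 0.56
knob_grip [ 0.4676 -0.005   0.0727] 0.92
knob_grip [0.5744 0.0039 0.0049] 0.69
nozzle_tip [ 0.5711 -0.1236  0.1726] 0.79
nozzle_tip [8.013e-01 7.500e-03 2.000e-04] 0.48
bottle [0.6638 0.4244 0.0251] 0.92
bottle [0.2698 0.1545 0.0282] 0.88
bottle [0.5424 0.2945 0.0251] 0.85
bottle [0.3529 0.3361 0.0257] 0.78
bottle [0.5059 0.4846 0.0241] 0.67
rim 139 [0.04549334 0.05141405 0.06975501] [0.57298006 0.00555922 0.19443094]
((0.5672376751899719, 0.007978305220603943), 0.039195310324430466)
knobtop 49 [0.47499056 0.00222302 0.09001022]
side 560 [0.53753537 0.35434143] d
[... 279 characters left out ...]
.020 ztop 0.050
  t 0.022 r -0.022..0.020 ztop 0.050
  t 0.037 r -0.021..0.017 ztop 0.047
  t 0.052 r -0.013..0.012 ztop 0.041
side hit 1
cup_floor [0.7568 0.1367 0.0022] 0.69
cup_floor [ 0.5706  0.0045 -0.0023] 0.59
cup_floor [0.5718 0.0031 0.0501] 0.55
knob_grip [ 0.4719 -0.0023  0.0742] 0.57
nozzle_tip [ 0.5772 -0.1241  0.1766] 0.8
bottle [0.5042 0.4837 0.0223] 0.93
bottle [0.3516 0.3395 0.0271] 0.9
bottle [0.6639 0.423  0.0266] 0.8
bottle [0.5428 0.2966 0.0275] 0.78
bottle [ 0.3543 -0.3439 -0.0008] 0.74
rim 20 [0.04355265 0.05027212 0.06981507] [0.56838841 0.00770227 0.0670479 ]
((0.567864716053009, 0.007606662344187498), 0.03176206350326538)
knobtop 35 [0.46930251 0.0034676  0.09115681]
```

View pics/crop1.png

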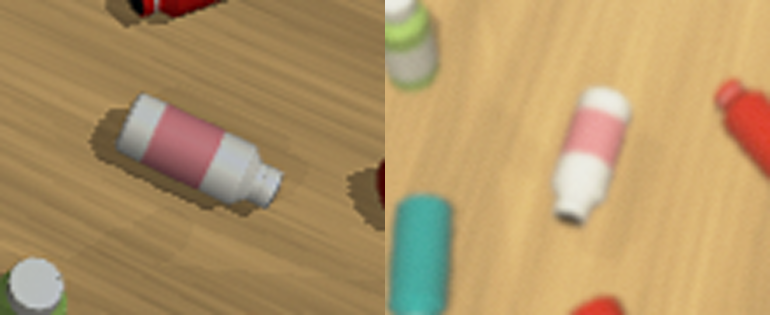

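The crop confirms the white bottle with the pink band: foot at the small-y end, neck towards +y. First move: hover above it for a closer wrist look.

apply_moves([
  [[60,-14,0],[0,0,0]],
  [[120,-28,0],[0,0,0]],
  [[180,-42,0],[0,0,0]],
  [[240,-56,0],[0,0,0]],
  [[300,-70,0],[0,0,0]],
  [[345,-81,0],[0,0,0]],
  [[345,-81,0],[0,0,0]],
  [[345,-81,0],[0,0,0]],
  [[345,-81,0],[0,0,0]],
])

```text
time: 2.92
eef_pos: [0.5449, 0.3432, 0.2456]
ee_rot: [3.141, 0.001, 1.568]
wrist_force: [-0.8, -0.4, 0.3]
finger_gap: 0.999
grasp_force: 0.0
```

Run:
```python
from h import *
s=sense(); print(s["time"],s["eef_pos"],s["ee_rot"],s["q"])
T=toolT(); im,d=capture("wrist"); c=cam("wrist",T); cv2.imwrite("pics/w1.png",im[:,:,::-1])
print("cam",c[3][:3,3])
print([ (np.round(r["position"],4),round(r["confidence"],2)) for r in place_of("wrist","bottle")])
for r in outline_of("wrist","bottle"):
    P,u,v=pts(c,d,r["mask"]); print(len(P),np.median(P,0),r["confidence"])
    if len(P)<50 or np.linalg.norm(np.median(P,0)[:2]-[.544,.35])>.05: continue
    P=P[(P[:,2]>.02)&(P[:,2]<.07)]; xy=P[:,:2]; cen=xy.mean(0)
    b=P[P[:,2]>.045]; m=np.polyfit(b[:,1],b[:,0],1); print("crest x=%.4f+%.3f(y-.35)"%(np.polyval(m,.35),m[0]),"y",np.percentile(P[:,1],[.5,99.5]),"ztop",np.percentile(P[:,2],98))
    for y in np.arange(.29,.42,.015):
        k=abs(P[:,1]-y)<.006
        if k.sum()>5: print(round(y,3),np.percentile(P[k,0],[2,98]),np.percentile(P[k,2],97))
```

```text
2.925 [0.54489962 0.34322533 0.24560885] [3.14113456e+00 7.96931907e-04 1.56829547e+00] [-0.60837577  0.46827001 -0.05589557  1.51727758  0.02853764  1.1569517
 -0.67224726]
cam [0.5451305  0.41799849 0.38482766]
[(array([0.3508, 0.3356, 0.0254]), 0.96), (array([0.5388, 0.2938, 0.0254]), 0.89), (array([0.6656, 0.4254, 0.0234]), 0.6)]
5583 [0.64764724 0.46338512 0.04462921] 0.94
5287 [0.39396575 0.31369122 0.04358544] 0.92
5657 [0.54151647 0.35487031 0.04388857] 0.71
crest x=0.5410+0.023(y-.35) y [0.29785993 0.41114588] ztop 0.048841477142189456
0.305 [0.51778177 0.56203816] 0.048403110295580004
0.32 [0.51814352 0.56286405] 0.04865769649710989
0.335 [0.51842813 0.56358672] 0.04890631527466516
0.35 [0.5183274  0.56349371] 0.0488022143686974
0.365 [0.51908401 0.56409004] 0.048700905619561724
0.38 [0.52023852 0.56408281] 0.04861444042242824
0.395 [0.52448145 0.55847221] 0.043258833154619716
0.41 [0.52785699 0.55560349] 0.039406945325441076
1808 [0.49448606 0.48908284 0.04188089] 0.62
```

View pics/w1.png

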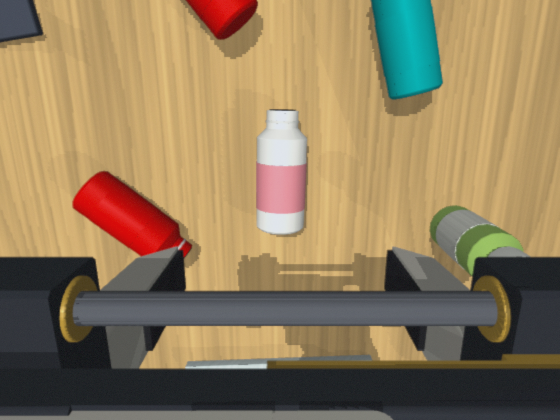

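Wrist view: the white bottle's foot is at (281,228) and its mouth at (282,112), so its axis lies along world y at x≈0.541, foot y≈0.2965. Red and turquoise are clear of the fingers. Next: tilt 30° and go to the pre-grasp.

apply_moves([
  [[15,-1,20],[0,-10,0]],
  [[30,-2,60],[0,-20,0]],
  [[45,-3,105],[0,-30,0]],
  [[54,-3,149],[0,-30,0]],
  [[54,-3,149],[0,-30,0]],
  [[54,-3,149],[0,-30,0]],
  [[54,-3,149],[0,-30,0]],
], grip=91)

```text
time: 3.95
eef_pos: [0.5429, 0.3985, 0.0999]
ee_rot: [3.137, 0.52, 1.566]
wrist_force: [0.2, 0.2, 0.3]
finger_gap: 0.993
grasp_force: 0.0
```

apply_moves([
  [[0,-1,25],[0,0,0]],
  [[0,-1,50],[0,0,0]],
  [[0,-1,70],[0,0,0]],
  [[0,-1,82],[0,0,0]],
  [[0,-1,82],[0,0,0]],
  [[0,-1,82],[0,0,0]],
])

```text
time: 4.7
eef_pos: [0.5405, 0.3588, 0.0267]
ee_rot: [3.14, 0.522, 1.57]
wrist_force: [0.0, 0.8, -1.1]
finger_gap: 0.989
grasp_force: 0.0
```

apply_moves([
  [[0,0,0],[0,0,0]],
  [[0,0,0],[0,0,0]],
  [[0,0,0],[0,0,0]],
  [[0,0,0],[0,0,0]],
  [[0,0,0],[0,0,0]],
  [[0,0,0],[0,0,0]],
  [[0,0,0],[0,0,0]],
  [[0,0,0],[0,0,0]],
], grip=30, squeeze=12)

```text
time: 5.7
eef_pos: [0.5401, 0.3579, 0.0255]
ee_rot: [3.142, 0.524, 1.571]
wrist_force: [-0.4, 0.8, -0.8]
finger_gap: 0.518
grasp_force: 11.9
```

Run:
```python
from h import *
T=toolT(); Rt=T[:3,:3]; print(T.round(4))
Rf=(R.from_euler("z",-90,degrees=True)*R.from_euler("x",90,degrees=True)).as_matrix()@Rt
Rn=np.c_[[.5,0,.8660],[0,-1,0],[.8660,0,-.5]]
print(Rf.round(3)); print(Rn)
print("rotvec deg",np.degrees(R.from_matrix(Rt.T@Rn).as_rotvec()))
lift=np.array([.54,.358,.255]); fin=np.array([.55,.0035,.23])
for p in [lift,fin]: print(((p-T[:3,3])@Rt*1000).round(1))
```

```text
[[ 1.000e-04  1.000e+00 -1.000e-04  5.401e-01]
 [ 8.660e-01 -1.000e-04 -5.001e-01  3.579e-01]
 [-5.001e-01  0.000e+00 -8.660e-01  2.550e-02]
 [ 0.000e+00  0.000e+00  0.000e+00  1.000e+00]]
[[ 0.5   -0.     0.866]
 [-0.    -1.     0.   ]
 [ 0.866 -0.    -0.5  ]]
[[ 0.5    0.     0.866]
 [ 0.    -1.     0.   ]
 [ 0.866  0.    -0.5  ]]
rotvec deg [-25.35105899  69.28841827  94.6350354 ]
[-1.147e+02 -1.000e-01 -1.988e+02]
[-4.092e+02  1.000e+01  1.000e-01]
```

apply_moves([
  [[-10,0,-17],[0,0,0]],
  [[-30,0,-52],[0,0,0]],
  [[-60,0,-104],[0,0,0]],
  [[-90,0,-156],[0,0,0]],
  [[-115,0,-199],[0,0,0]],
  [[-115,0,-199],[0,0,0]],
])

```text
time: 6.45
eef_pos: [0.5415, 0.3588, 0.2615]
ee_rot: [3.134, 0.517, 1.566]
wrist_force: [-0.6, 0.0, -1.6]
finger_gap: 0.522
grasp_force: 11.9
```

apply_moves([
  [[-21,1,14],[-1.8,5,6.8]],
  [[-42,1,28],[-3.6,9.9,13.5]],
  [[-63,2,43],[-5.4,14.9,20.3]],
  [[-84,3,57],[-7.3,19.8,27]],
  [[-105,4,71],[-9.1,24.8,33.8]],
  [[-126,4,85],[-10.9,29.7,40.5]],
  [[-147,5,100],[-12.7,34.7,47.3]],
])

```text
time: 7.32
eef_pos: [0.5445, 0.1792, 0.2425]
ee_rot: [2.791, -0.252, 0.872]
wrist_force: [0.4, -0.9, -1.1]
finger_gap: 0.518
grasp_force: 11.9
```

```bash
cat > go.py <<'E'
from h import *
import sys
x,y,z,p=map(float,sys.argv[1:5]); w=float(sys.argv[5]) if len(sys.argv)>5 else 0
T=toolT(); c,s=np.cos(np.radians(p)),np.sin(np.radians(p))
Rn=R.from_euler("z",w,degrees=True).as_matrix()@np.c_[[c,0,s],[0,-1,0],[s,0,-c]]  # p: tilt of tool from down, outwards
print("q",sense()["q"].round(2),"shift",((np.array([x,y,z])-T[:3,3])@T[:3,:3]*1000).round(1),"rot",np.degrees(R.from_matrix(T[:3,:3].T@Rn).as_rotvec()).round(1))
E
python3 go.py .55 .0035 .23 60
```

```text
q [-0.79  0.17  0.25  2.06  0.38  0.6  -1.57] shift [-129.9  117.2   21. ] rot [-12.7  34.4  47.1]
```

apply_moves([
  [[-19,17,3],[-1.8,4.9,6.7]],
  [[-37,33,6],[-3.6,9.8,13.5]],
  [[-56,50,9],[-5.4,14.7,20.2]],
  [[-74,67,12],[-7.3,19.7,26.9]],
  [[-93,84,15],[-9.1,24.6,33.6]],
  [[-111,100,18],[-10.9,29.5,40.4]],
  [[-130,117,21],[-12.7,34.4,47.1]],
  [[-130,117,21],[-12.7,34.4,47.1]],
  [[-130,117,21],[-12.7,34.4,47.1]],
  [[-130,117,21],[-12.7,34.4,47.1]],
])

```text
time: 8.57
eef_pos: [0.543, -0.007, 0.3197]
ee_rot: [3.098, -0.837, 0.092]
wrist_force: [0.1, 0.2, -0.7]
finger_gap: 0.518
grasp_force: 11.9
```

```bash
python3 go.py .57 .0035 .2 60
python3 - <<'E'
from h import *
T=toolT(); im,d=capture("wrist"); c=cam("wrist",T); cv2.imwrite("pics/w2.png",im[:,:,::-1])
print(T[:3,3],"cam",c[3][:3,3])
for n in ["wrist","scene","side"]:
    if n!="wrist":
        im,d=capture(n); c=cam(n)
    for q in ["cup_floor","knob_grip","nozzle_tip","bottle","carriage"]:
        for r in place_of(n,q)[:5]:
            if r["confidence"]>.4: print(n,q,np.round(r["position"],4),round(r["confidence"],2))
    P,u,v=pts(c,d,np.ones(d.shape,bool))
    m=(np.hypot(P[:,0]-.469,P[:,1]+.003)<.025)&(P[:,2]>.085)&(P[:,2]<.098); print("knobtop",m.sum(),P[m].mean(0) if m.any() else 0)
    hsv=cv2.cvtColor(im,cv2.COLOR_RGB2HSV); P,u,v=pts(c,d,(hsv[...,0]>100)&(hsv[...,0]<130)&(hsv[...,1]>120))
    k=(np.hypot(P[:,0]-.572,P[:,1]-.004)<.05)&(P[:,2]>.064)&(P[:,2]<.075); rim=P[k]
    if k.sum()>8:
        A=np.c_[2*rim[:,:2],np.ones(k.sum())]; s=np.linalg.lstsq(A,(rim[:,:2]**2).sum(1),rcond=None)[0]
        print("rim",k.sum(),s[:2],np.sqrt(s[2]+s[0]**2+s[1]**2),rim.min(0),rim.max(0))
E
```

```text
q [-0.37 -0.12  0.22  2.37  1.15  0.12 -2.74] shift [-70.3 -12.3 100.4] rot [-1.8 12.   3.4]
[ 0.54304568 -0.0069751   0.3197007 ] cam [ 0.4886776  -0.00466829  0.46739409]
wrist bottle [ 0.5333 -0.009   0.2599] 0.84
knobtop 0 0
scene cup_floor [0.5766 0.0011 0.0497] 0.91
scene knob_grip [4.69e-01 1.00e-04 7.14e-02] 0.72
scene nozzle_tip [ 0.5721 -0.1252  0.1725] 0.89
scene bottle [0.5069 0.4861 0.0251] 0.93
scene bottle [0.6662 0.4257 0.0244] 0.72
scene bottle [0.3518 0.3378 0.0237] 0.69
scene bottle [ 0.5282 -0.0081  0.2575] 0.67
scene carriage [0.5732 0.0032 0.0022] 0.71
knobtop 50 [0.47495007 0.00267343 0.09020728]
rim 113 [0.57321891 0.00533134] 0.03070351548080047 [ 0.53827393 -0.02640358  0.06403473] [0.60644415 0.03735644 0.07129715]
side cup_floor [0.5672 0.0048 0.0491] 0.7
side knob_grip [ 0.472  -0.001   0.0739] 0.87
side nozzle_tip [0.5704 0.0078 0.0491] 0.71
side bottle [0.6671 0.4222 0.0265] 0.85
side bottle [0.271  0.1558 0.0233] 0.85
side bottle [0.5028 0.4855 0.0248] 0.81
side bottle [0.3491 0.3377 0.0299] 0.64
side bottle [ 0.536  -0.006   0.2595] 0.54
side carriage [0.5699 0.0037 0.0012] 0.89
knobtop 35 [0.46950458 0.00292736 0.09122119]
rim 13 [0.56978615 0.00824372] 0.02884096930067028 [ 0.54419479 -0.01761042  0.06401871] [0.58692871 0.039136   0.07099106]
```

View pics/w2.png

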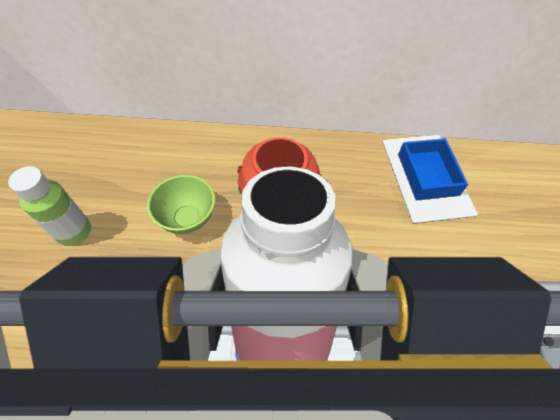

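The wrist view shows the held bottle at (290,200), about 48° from down. The arm sits on joint limits (q6=0.12, q7=−2.74), so this approach direction doesn't work. I'll fit a kinematic model from the logged samples to choose a feasible direction.

```bash
cat > kin.py <<'E'
from h import *
from scipy.optimize import least_squares
import itertools
D=[([-.1026,.43523,.02501,1.57409,-.0116,1.13398,-.07512],[.6245,-.0001,.2447],[-3.14004,.00016,1.57067]),
([-.60838,.46827,-.0559,1.51728,.02854,1.15695,-.67225],[.5449,.34322,.2456],[3.14113,.0008,1.5683]),
([-.79,.17,.25,2.06,.38,.6,-1.57],[.5445,.1792,.2425],[2.791,-.252,.872])]
def rots(q,s):
    return [R.from_euler(a,k*v) for a,k,v in zip("zyzyzyz",s,q)]
E
cat > fit.py <<'E'
from kin import *
s=sense(); D.append((list(s["q"]),list(s["eef_pos"]),list(s["ee_rot"])))
print(D[-1])
best=[]
for sg in itertools.product([1,-1],repeat=4):
  s=[sg[0],1,sg[1],1,sg[2],1,sg[3]]
  def f(p):
    e=[]
    for q,_,r in D:
        M=R.from_euler("z",p[3])
        for k in rots(q,s): M=M*k
        e.append((M*R.from_rotvec(p[:3])).inv()*R.from_euler("xyz",r))
    return np.concatenate([x.as_rotvec() for x in e])
  for z0 in (0,np.pi/2,np.pi,-np.pi/2):
    o=least_squares(f,[0,0,z0,0]); best.append((o.cost,s,o.x))
best.sort(key=lambda t:t[0])
for b in best[:4]: print(b)
c,s,p=best[0]
A=[];B=[]
for q,x,r in D:
    M=R.from_euler("z",p[3]); row=[np.eye(3)]
    for k in rots(q,s): M=M*k; row.append(M.as_matrix())
    A.append(np.hstack([row[0][:,2:],row[1][:,[0,1,2]],row[2],row[4],row[6],row[7]])); B+=x
A=np.vstack(A); 
# columns: z0 | after j1 xyz | after j2 xyz | after j4 xyz | after j6 | after j7
for reg in (1e-2,):
    t=np.linalg.solve(A.T@A+reg**2*np.eye(A.shape[1]),A.T@np.array(B)); print(t.round(3)); print((A@t-B).round(4))
E
python3 fit.py
```

```text
([np.float64(-0.378008342017983), np.float64(-0.11452570912170491), np.float64(0.22279786637067878), np.float64(2.3685493721024358), np.float64(1.1515555717550074), np.float64(0.11778709714461671), np.float64(-2.741526498404434)], [np.float64(0.5441175580577915), np.float64(-0.006422081898384044), np.float64(0.319931536067989)], [np.float64(3.095823519228439), np.float64(-0.8375336493792195), np.float64(0.09620608077242787)])
(np.float64(1.306793906165496e-05), [-1, 1, -1, 1, -1, 1, -1], array([-2.74855629e-03,  1.14592834e-03, -4.71302864e+00, -2.00110079e-03]))
(np.float64(1.3067939061656076e-05), [-1, 1, -1, 1, -1, 1, -1], array([ 9.15687362e-04, -3.81768418e-04,  1.57015541e+00, -2.00110066e-03]))
(np.float64(1.3067939061656476e-05), [-1, 1, -1, 1, -1, 1, -1], array([ 9.15687430e-04, -3.81768312e-04,  1.57015541e+00, -2.00110095e-03]))
(np.float64(1.3067939061657611e-05), [-1, 1, -1, 1, -1, 1, -1], array([ 9.15687387e-04, -3.81768279e-04,  1.57015541e+00, -2.00110138e-03]))
[ 0.17  -0.1    0.007  0.17   0.081  0.007  0.427 -0.032 -0.062  0.485
 -0.006 -0.007  0.136 -0.01   0.007  0.136]
[-0.0002  0.0004  0.0003  0.0003 -0.0004 -0.0002  0.      0.0001 -0.0001
 -0.      0.0001 -0.    ]
```

```bash
cat >> kin.py <<'E'
t=np.array([0.17,-0.1,0.007,0.17,0.081,0.007,0.427,-0.032,-0.062,0.485,-0.006,-0.007,0.136,-0.01,0.007,0.136])
S=[-1,1,-1,1,-1,1,-1]
lo=np.array([-2.62,-.44,-1.27,.08,-1.32,.12,-2.74]); hi=np.array([2.62,2.09,1.32,2.57,4.46,2,2.74])
def fk(q,full=False):
    M=R.from_euler("z",-.002); p=np.array([0,0,t[0]]); off={0:t[1:4],1:t[4:7],3:t[7:10],5:t[10:13],6:t[13:16]}; J=[]
    for i,k in enumerate(rots(q,S)):
        M=M*k
        if i in off: p=p+M.apply(off[i])
        J.append(p)
    return (p,M*R.from_euler("z",1.5702)) + ((J,) if full else ())
def target(tilt,w):
    c,s=np.cos(np.radians(tilt)),np.sin(np.radians(tilt))
    return R.from_euler("z",w,degrees=True)*R.from_matrix(np.c_[[c,0,s],[0,-1,0],[s,0,-c]])
def ik(pos,rot,seed,reg=.003,n=60):
    f=lambda q:(lambda pr:np.r_[(pr[0]-pos)*4,(pr[1].inv()*rot).as_rotvec(),reg*(q-seed)])(fk(q))
    o=least_squares(f,np.clip(seed,lo+.01,hi-.01),bounds=(lo,hi),max_nfev=n); e=f(o.x)
    return o.x,np.linalg.norm(e[:3])/4,np.linalg.norm(e[3:6])
E
cat > scan.py <<'E'
from kin import *
rng=np.random.default_rng(0)
for w in range(-180,180,30):
    sols=[]
    for k in range(10):
        q,ep,er=ik(np.array([.57,.0035,.112]),target(60,w),rng.uniform(lo,hi))
        if ep<.004 and er<.02: sols.append((np.min(np.minimum(q-lo,hi-q)),q))
    sols.sort(key=lambda a:-a[0])
    print(w,len(sols),*[(round(m,2),q.round(2).tolist()) for m,q in sols[:2]])
E
time python3 scan.py
```

```text
-180 0
-150 0
-120 8 (np.float64(0.29), [-0.73, 1.2, 0.69, 1.12, 0.1, 1.71, 2.43]) (np.float64(0.28), [-0.68, 1.15, 0.58, 1.13, 0.19, 1.72, 2.37])
-90 5 (np.float64(0.5), [-0.54, 0.82, 0.08, 1.58, 0.83, 1.45, 2.24]) (np.float64(0.45), [-0.66, 0.84, 0.23, 1.57, 0.74, 1.39, 2.29])
-60 5 (np.float64(0.57), [-0.11, 0.63, -0.45, 1.99, 1.45, 1.33, 2.17]) (np.float64(0.5), [-0.86, 0.68, 0.35, 1.96, 1.09, 0.98, 2.24])
-30 9 (np.float64(0.31), [-1.18, 0.66, 0.71, 2.26, 1.78, 0.55, 1.83]) (np.float64(0.31), [-1.14, 0.64, 0.67, 2.26, 1.79, 0.57, 1.84])
0 5 (np.float64(0.17), [-0.88, 0.56, 0.66, 2.4, 3.03, 0.7, 1.23]) (np.float64(0.17), [-0.56, 0.47, 0.37, 2.4, 2.97, 0.72, 1.44])
30 4 (np.float64(0.29), [-0.16, 0.5, 0.31, 2.28, 4.01, 0.87, 1.13]) (np.float64(0.28), [-0.6, 0.65, 0.74, 2.29, 3.94, 1.04, 0.95])
60 9 (np.float64(0.28), [0.99, 0.66, -0.73, 2.04, -1.04, 0.73, 0.74]) (np.float64(0.19), [-0.6, 1.04, 1.04, 1.98, 4.27, 1.66, 0.84])
90 8 (np.float64(0.66), [0.74, 0.8, -0.53, 1.66, -0.66, 1.22, 0.67]) (np.float64(0.55), [0.61, 0.78, -0.37, 1.65, -0.77, 1.26, 0.74])
120 3 (np.float64(0.34), [0.56, 1.0, -0.54, 1.25, -0.35, 1.66, 0.71]) (np.float64(0.33), [0.48, 0.98, -0.4, 1.25, -0.44, 1.67, 0.77])
150 0
real	0m20.185s
user	0m20.438s
sys	0m0.255s
```

```bash
cat > path.py <<'E'
from kin import *
import sys,json
qt=np.array(json.loads(sys.argv[1])); n=int(sys.argv[2]); m=int(sys.argv[3])
s=sense(); q0=s["q"]; p0,r0=fk(q0); print("fk err",(p0-s["eef_pos"]).round(4))
rows=[];prev=(p0,r0);zmin=9;mx=[0,0]
for k in range(1,n+1):
    p,r=fk(q0+(qt-q0)*k/n); ax=r.as_matrix(); b=r.apply([.866,0,-.5])
    mx=[max(mx[0],np.linalg.norm(p-prev[0])),max(mx[1],np.degrees((prev[1].inv()*r).magnitude()))]; prev=(p,r)
    if k%3==0 or k==n: print(k,"tcp",p.round(3),"foot",(p-.062*b).round(3),"up",b[2].round(2))
    if k<=m: rows.append([r0.inv().apply(p-p0).__mul__(1000).round().astype(int).tolist(),np.degrees((r0.inv()*r).as_rotvec()).round(1).tolist()])
print(mx); print(json.dumps(rows))
E
python3 - <<'E'
from kin import *
q,ep,er=ik(np.array([.57,.0035,.21]),target(60,-90),np.array([-0.54,0.82,0.08,1.58,0.83,1.45,2.24])); print(q.round(3).tolist(),ep,er)
E
python3 path.py "[-0.5,0.7,0.08,1.55,0.8,1.4,2.24]" 36 12
```

```text
[-0.552, 0.671, 0.09, 1.603, 0.833, 1.526, 2.339] 2.357040927677535e-07 9.551679668116933e-07
fk err [-0.0004  0.0015 -0.0003]
3 tcp [ 0.568 -0.012  0.314] foot [ 0.555 -0.039  0.259] up 0.88
6 tcp [ 0.588 -0.017  0.305] foot [ 0.58  -0.062  0.264] up 0.66
9 tcp [ 0.605 -0.019  0.294] foot [ 0.605 -0.076  0.271] up 0.37
12 tcp [ 0.618 -0.02   0.281] foot [ 0.63  -0.08   0.275] up 0.08
15 tcp [ 0.626 -0.02   0.266] foot [ 0.653 -0.076  0.274] up -0.13
18 tcp [ 0.631 -0.02   0.25 ] foot [ 0.672 -0.064  0.264] up -0.23
21 tcp [ 0.632 -0.019  0.235] foot [ 0.685 -0.049  0.245] up -0.17
24 tcp [ 0.629 -0.018  0.221] foot [ 0.689 -0.033  0.22 ] up 0.01
27 tcp [ 0.624 -0.015  0.209] foot [ 0.684 -0.018  0.191] up 0.29
30 tcp [ 0.618 -0.011  0.198] foot [ 0.668 -0.006  0.161] up 0.59
33 tcp [ 0.611 -0.004  0.189] foot [0.643 0.004 0.136] up 0.85
36 tcp [0.604 0.004 0.18 ] foot [0.613 0.012 0.119] up 0.98
[np.float64(0.008940578249323362), np.float64(8.30466689456065)]
[[[4, 3, 7], [-1.7, -0.9, -7.9]], [[8, 6, 14], [-3.3, -2.0, -15.7]], [[11, 9, 22], [-4.7, -3.4, -23.5]], [[14, 11, 29], [-5.9, -5.0, -31.4]], [[16, 12, 35], [-7.0, -6.8, -39.2]], [[18, 14, 42], [-7.8, -8.8, -47.0]], [[20, 15, 49], [-8.4, -10.9, -54.7]], [[21, 16, 56], [-8.8, -13.3, -62.4]], [[21, 17, 62], [-8.9, -15.8, -70.1]], [[21, 17, 69], [-8.7, -18.4, -77.8]], [[20, 18, 75], [-8.2, -21.2, -85.4]], [[19, 18, 81], [-7.4, -24.1, -92.9]]]
```

```bash
python3 path.py "[-0.75,0.2,0.15,1.96,0.97,0.76,-0.25]" 18 18
```

```text
fk err [-0.0004  0.0015 -0.0003]
3 tcp [0.568 0.017 0.323] foot [ 0.558 -0.009  0.268] up 0.89
6 tcp [0.587 0.045 0.325] foot [ 0.585 -0.001  0.283] up 0.67
9 tcp [0.601 0.076 0.324] foot [0.611 0.02  0.3  ] up 0.39
12 tcp [0.61  0.11  0.321] foot [0.634 0.053 0.314] up 0.1
15 tcp [0.613 0.144 0.316] foot [0.652 0.097 0.324] up -0.13
18 tcp [0.609 0.179 0.311] foot [0.661 0.148 0.326] up -0.25
[np.float64(0.011712139250791046), np.float64(8.498249528610115)]
[[[7, -6, 5], [-0.9, -0.5, -8.4]], [[14, -13, 11], [-1.8, -1.2, -16.9]], [[20, -21, 16], [-2.6, -1.9, -25.3]], [[26, -29, 21], [-3.2, -2.8, -33.7]], [[31, -38, 26], [-3.8, -3.8, -42.1]], [[36, -47, 30], [-4.3, -4.9, -50.5]], [[40, -57, 34], [-4.6, -6.0, -58.8]], [[44, -67, 38], [-4.8, -7.3, -67.2]], [[47, -77, 42], [-4.9, -8.7, -75.5]], [[49, -88, 46], [-4.8, -10.1, -83.9]], [[51, -99, 49], [-4.6, -11.6, -92.2]], [[52, -110, 51], [-4.2, -13.2, -100.5]], [[53, -122, 54], [-3.6, -14.9, -108.8]], [[53, -133, 56], [-2.8, -16.6, -117.0]], [[53, -145, 57], [-1.8, -18.3, -125.2]], [[52, -156, 58], [-0.5, -20.2, -133.4]], [[51, -168, 59], [0.9, -22.0, -141.6]], [[49, -179, 59], [2.7, -23.9, -149.7]]]
```

apply_moves([
  [[7,-6,5],[-1,-0.5,-8.4]],
  [[14,-13,11],[-1.8,-1.2,-17]],
  [[20,-21,16],[-2.6,-2,-25]],
  [[26,-29,21],[-3.2,-3,-34]],
  [[31,-38,26],[-3.8,-4,-42]],
  [[31,-38,26],[-3.8,-4,-42]],
])

```text
time: 10.22
eef_pos: [0.5821, 0.0354, 0.3245]
ee_rot: [2.476, -0.492, 0.946]
wrist_force: [-0.4, 0.7, -1.2]
finger_gap: 0.526
grasp_force: 11.9
```

```bash
python3 path.py "[-0.75,0.2,0.15,1.96,0.97,0.76,-0.25]" 14 14; python3 -c "
from plant import *;print(sense()['q'].round(3))"
```

```text
fk err [-0.0054  0.0202 -0.0009]
3 tcp [0.592 0.08  0.324] foot [0.596 0.026 0.293] up 0.51
6 tcp [0.603 0.106 0.323] foot [0.62  0.048 0.308] up 0.23
9 tcp [0.609 0.133 0.319] foot [0.64  0.079 0.32 ] up -0.02
12 tcp [0.611 0.16  0.314] foot [0.655 0.119 0.326] up -0.19
14 tcp [0.609 0.179 0.311] foot [0.661 0.148 0.326] up -0.25
[np.float64(0.009499866929259967), np.float64(7.860622146559699)]
[[[9, -3, 3], [-0.4, -0.8, -7.8]], [[17, -6, 6], [-0.7, -1.7, -15.6]], [[25, -9, 9], [-0.9, -2.6, -23.4]], [[33, -14, 12], [-1.0, -3.6, -31.2]], [[41, -18, 14], [-0.9, -4.6, -39.0]], [[49, -23, 16], [-0.7, -5.6, -46.7]], [[56, -29, 18], [-0.3, -6.6, -54.5]], [[63, -35, 20], [0.2, -7.6, -62.3]], [[70, -41, 22], [0.8, -8.6, -70.0]], [[76, -48, 23], [1.6, -9.6, -77.8]], [[82, -55, 24], [2.5, -10.5, -85.5]], [[88, -62, 25], [3.6, -11.4, -93.3]], [[93, -70, 25], [4.8, -12.3, -101.0]], [[99, -78, 25], [6.2, -13.1, -108.7]]]
[-0.524 -0.029  0.192  2.257  1.117  0.335 -2.103]
```

apply_moves([
  [[9,-3,3],[0,-1,-8]],
  [[17,-6,6],[-0.7,-1.7,-15.6]],
  [[25,-9,9],[-1,-2.6,-23]],
  [[33,-14,12],[-1,-3.6,-31]],
  [[41,-18,14],[-1,-4.6,-39]],
  [[49,-23,16],[-0.7,-5.6,-47]],
  [[56,-29,18],[0,-6.6,-54.5]],
  [[63,-35,20],[0,-7.6,-62]],
  [[70,-41,22],[0.8,-8.6,-70]],
  [[76,-48,23],[1.6,-9.6,-78]],
  [[82,-55,24],[2.5,-10.5,-85.5]],
  [[88,-62,25],[3.6,-11.4,-93]],
  [[93,-70,25],[4.8,-12.3,-101]],
  [[99,-78,25],[6,-13,-109]],
  [[99,-78,25],[6,-13,-109]],
])

```text
time: 12.1
eef_pos: [0.6144, 0.158, 0.311]
ee_rot: [2.976, 0.772, 2.523]
wrist_force: [-0.6, -0.2, -1.2]
finger_gap: 0.521
grasp_force: 11.9
```

```bash
python3 path.py "[-0.6,0.62,0.09,1.6,0.83,1.45,2.3]" 20 20; python3 -c "
from plant import *;s=sense();print(s['q'].tolist(),s['eef_pos'].tolist(),s['ee_rot'].tolist())"
```

```text
fk err [-0.0348  0.0523 -0.0296]
3 tcp [0.59  0.183 0.268] foot [0.648 0.166 0.282] up -0.23
6 tcp [0.596 0.154 0.256] foot [0.657 0.151 0.261] up -0.09
9 tcp [0.598 0.127 0.246] foot [0.659 0.133 0.236] up 0.16
12 tcp [0.597 0.1   0.239] foot [0.651 0.112 0.211] up 0.45
15 tcp [0.595 0.077 0.234] foot [0.635 0.089 0.189] up 0.73
18 tcp [0.592 0.056 0.23 ] foot [0.613 0.065 0.173] up 0.93
20 tcp [0.589 0.044 0.228] foot [0.595 0.05  0.167] up 0.99
[np.float64(0.010914666180630115), np.float64(7.664840990646509)]
[[[-3, -7, 8], [2.3, -0.2, -6.9]], [[-5, -14, 16], [4.6, -0.2, -13.9]], [[-8, -21, 24], [6.9, 0.2, -20.9]], [[-10, -28, 31], [9.2, 1.0, -27.8]], [[-13, -36, 37], [11.5, 2.0, -34.8]], [[-15, -44, 43], [13.7, 3.4, -41.7]], [[-17, -52, 49], [15.8, 5.1, -48.6]], [[-19, -60, 54], [17.8, 7.2, -55.5]], [[-21, -68, 59], [19.6, 9.6, -62.3]], [[-23, -76, 63], [21.3, 12.3, -69.1]], [[-25, -84, 67], [22.7, 15.3, -75.9]], [[-27, -92, 71], [23.9, 18.6, -82.6]], [[-28, -100, 74], [24.8, 22.3, -89.2]], [[-30, -107, 77], [25.4, 26.3, -95.7]], [[-32, -114, 79], [25.6, 30.5, -102.1]], [[-33, -121, 81], [25.5, 35.1, -108.4]], [[-34, -128, 83], [25.0, 39.9, -114.6]], [[-36, -134, 85], [23.9, 45.0, -120.6]], [[-37, -140, 86], [22.4, 50.3, -126.4]], [[-38, -146, 88], [20.4, 55.8, -132.0]]]
[-0.6913374753558659, 0.20711789499288175, -0.004744751583632956, 2.0127756218144, 1.0469806777821844, 0.8052847266302278, -0.3949236194037435] [0.6144274779490032, 0.1579523326912827, 0.3109740734424439] [2.975732301327797, 0.7719021858280715, 2.522901885910172]
```

```bash
cat > refit.py <<'E'
import kin
from kin import *
D=kin.D+[([-0.378,-0.1145,0.2228,2.36855,1.15156,0.11779,-2.74153],[.5441,-.0064,.3199],0),([-.524,-.029,.192,2.257,1.117,.335,-2.103],[.5821,.0354,.3245],0),
([-0.69134,0.20712,-0.00474,2.01278,1.04698,0.80528,-0.39492],[.61443,.15795,.31097],0)]
A=[];B=[]
for q,x,_ in D:
    M=R.from_euler("z",-.002); row=[]
    for k in rots(q,S): M=M*k; row.append(M.as_matrix())
    A.append(np.hstack([np.eye(3)[:,2:],row[0],row[1],row[3],row[5],row[6]])); B+=x
A=np.vstack(A); B=np.array(B); t0=kin.t
# tool on flange axis: weight priors
pr=np.array([.17,0.08,.0,.17,0.0,0,.4,0,0,.45,0,0,.136,0,0,.136]); W=np.diag([1e-3]*16); W[13,13]=W[14,14]=1
x=pr+np.linalg.solve(A.T@A+W@W,A.T@(B-A@pr)); print(x.round(4).tolist()); print((A@x-B).round(4))
s=open("kin.py").read().splitlines()
s=["t=np.array(%s)"%x.round(5).tolist() if l.startswith("t=") else l for l in s]; open("kin.py","w").write("\n".join(s)+"\n")
E
python3 refit.py
python3 - <<'E'
from kin import *
T=toolT(); p0=T[:3,3]; r0=R.from_matrix(T[:3,:3])
for w in (-90,-70):
    print(w,np.degrees((r0.inv()*target(60,w)).as_rotvec()).round(1))
    q,ep,er=ik(np.array([.57,.0035,.112]),target(60,w),np.array([-0.54,0.82,0.08,1.58,0.83,1.45,2.24])); print(q.round(3).tolist(),ep,er)
    q,ep,er=ik(np.array([.57,.03,.22]),target(60,w),q); print(q.round(3).tolist(),ep,er)
E
```

```text
[0.1327, -0.0029, -0.019, 0.1327, -0.0028, -0.019, 0.5617, -0.0043, -0.0128, 0.4284, -0.0012, -0.0014, 0.1768, 0.0, 0.0001, 0.1768]
[ 0.     -0.0001 -0.0001 -0.      0.      0.0001 -0.      0.      0.0001
  0.0001  0.0002 -0.     -0.0001 -0.0003 -0.     -0.      0.0001  0.    ]
-90 [  22.4   66.9 -130.8]
[-0.61, 0.829, 0.047, 1.744, 0.805, 1.382, 2.067] 4.7035326247744786e-07 3.1671770937509974e-06
[-0.641, 0.694, 0.042, 1.672, 0.773, 1.546, 2.197] 3.8352009992324677e-07 2.202559964626437e-06
-70 [  23.7   50.8 -150.2]
[-0.645, 0.74, -0.013, 2.001, 1.092, 1.211, 1.977] 1.1401621911233499e-06 9.909634220703352e-06
[-0.667, 0.576, -0.035, 1.925, 1.004, 1.356, 2.177] 5.236741547037778e-07 3.591042084079168e-06
```

```bash
python3 path.py "[-0.641,0.694,0.042,1.672,0.773,1.546,2.197]" 18 18
```

```text
fk err [-0.      0.0001 -0.    ]
3 tcp [0.621 0.128 0.29 ] foot [0.679 0.113 0.303] up -0.21
6 tcp [0.62  0.101 0.271] foot [0.682 0.099 0.271] up -0.0
9 tcp [0.614 0.076 0.255] foot [0.672 0.083 0.235] up 0.31
12 tcp [0.602 0.056 0.24 ] foot [0.649 0.065 0.2  ] up 0.65
15 tcp [0.588 0.041 0.229] foot [0.614 0.046 0.173] up 0.9
18 tcp [0.57 0.03 0.22] foot [0.57  0.03  0.158] up 1.0
[np.float64(0.012653912678488506), np.float64(8.87872872443926)]
[[[-1, -8, 10], [3.0, 0.0, -7.7]], [[-1, -17, 18], [6.0, 0.4, -15.5]], [[-2, -25, 27], [8.9, 1.3, -23.3]], [[-1, -34, 34], [11.8, 2.7, -31.1]], [[-1, -43, 41], [14.6, 4.4, -38.9]], [[0, -52, 47], [17.2, 6.7, -46.6]], [[2, -61, 52], [19.7, 9.3, -54.3]], [[4, -69, 57], [21.9, 12.4, -62.0]], [[6, -78, 61], [23.9, 16.0, -69.6]], [[8, -86, 64], [25.6, 20.0, -77.1]], [[11, -95, 67], [27.0, 24.4, -84.5]], [[14, -103, 69], [27.9, 29.3, -91.7]], [[17, -110, 71], [28.5, 34.5, -98.8]], [[20, -118, 71], [28.5, 40.2, -105.8]], [[24, -125, 72], [27.9, 46.3, -112.5]], [[28, -131, 71], [26.8, 52.8, -118.9]], [[32, -137, 71], [24.9, 59.6, -125.1]], [[36, -143, 69], [22.4, 66.8, -130.9]]]
```

apply_moves([
  [[-1,-8,10],[3,0,-8]],
  [[-1,-17,18],[6,0.4,-15.5]],
  [[-2,-25,27],[9,1.3,-23]],
  [[-1,-34,34],[12,2.7,-31]],
  [[-1,-43,41],[14.6,4.4,-39]],
  [[0,-52,47],[17,6.7,-46.6]],
  [[2,-61,52],[19.7,9.3,-54]],
  [[4,-69,57],[22,12.4,-62]],
  [[6,-78,61],[24,16,-69.6]],
  [[8,-86,64],[25.6,20,-77]],
  [[11,-95,67],[27,24.4,-84.5]],
  [[14,-103,69],[28,29.3,-91.7]],
  [[17,-110,71],[28.5,34.5,-98.8]],
  [[20,-118,71],[28.5,40,-105.8]],
  [[24,-125,72],[28,46.3,-112.5]],
  [[28,-131,71],[26.8,52.8,-119]],
  [[32,-137,71],[25,59.6,-125]],
  [[36,-143,69],[22.4,66.8,-130.9]],
  [[36,-143,69],[22.4,66.8,-130.9]],
  [[36,-143,69],[22.4,66.8,-130.9]],
])

```text
time: 14.6
eef_pos: [0.5708, 0.0292, 0.2211]
ee_rot: [-3.13, -1.049, -1.58]
wrist_force: [0.4, -0.7, -0.1]
finger_gap: 0.524
grasp_force: 11.9
```

```bash
python3 go.py .572 .0035 .2 60 -90
python3 - <<'E'
from h import *
T=toolT(); b=T[:3,:3]@[.866,0,-.5]; print(T.round(4),"bottle axis",b)
im,d=capture("wrist"); c=cam("wrist",T); cv2.imwrite("pics/w3.png",im[:,:,::-1])
for n in ["wrist","scene","side"]:
    if n!="wrist": im,d=capture(n); c=cam(n)
    for r in place_of(n,"bottle"):
        p=np.array(r["position"])
        if abs(p[1])<.1: print(n,p.round(4),r["confidence"])
    for r in outline_of(n,"bottle"):
        P,u,v=pts(c,d,r["mask"])
        if len(P)>30 and np.linalg.norm(np.median(P,0)-[.57,.03,.2])<.09: print("mask",len(P),np.percentile(P,[2,50,98],axis=0).round(3).tolist())
cv2.imwrite("pics/s2.png",np.hstack([cv2.resize(capture("scene")[0][130:270,200:340],None,fx=2.8,fy=2.8),cv2.resize(capture("side")[0][110:250,200:340],None,fx=2.8,fy=2.8)])[:,:,::-1])
E
```

```text
q [-0.51  0.7  -0.15  1.66  0.85  1.63  2.13] shift [-5.5 -1.  32.8] rot [-0.2 -0.1 -0.3]
[[-4.800e-03 -1.000e+00  3.500e-03  5.708e-01]
 [-4.985e-01 -6.000e-04 -8.669e-01  2.920e-02]
 [ 8.669e-01 -5.900e-03 -4.985e-01  2.211e-01]
 [ 0.000e+00  0.000e+00  0.000e+00  1.000e+00]] bottle axis [-0.00594322  0.00172552  0.99995885]
wrist [0.5718 0.0275 0.1582] 0.71
mask 16571 [[0.55, 0.019, 0.198], [0.57, 0.042, 0.255], [0.592, 0.053, 0.274]]
scene [0.5703 0.0274 0.1571] 0.58
mask 361 [[0.558, 0.009, 0.228], [0.582, 0.031, 0.254], [0.596, 0.051, 0.275]]
```

View pics/s2.png

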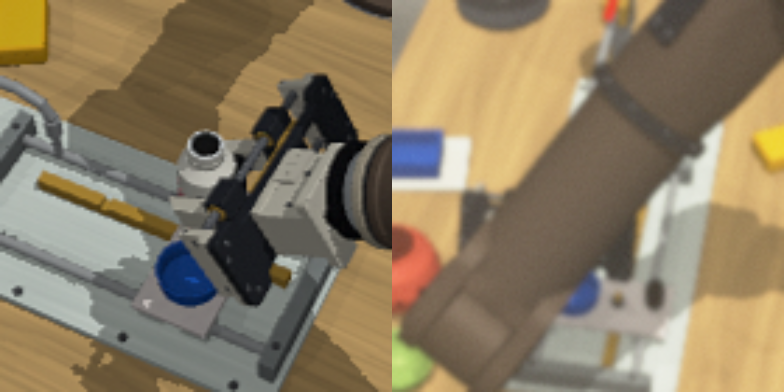

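The enlarged scene view shows the bottle held upright (mouth at ~(205,145)) behind and above the blue cup (~(185,270)). Lowering it to rim level.

apply_moves([
  [[12,-1,20],[0,0,0]],
  [[12,-1,20],[0,0,0]],
  [[-7,-1,31],[0,0,0]],
  [[-30,-1,44],[0,0,0]],
  [[-50,-1,56],[0,0,0]],
  [[-63,-1,63],[0,0,0]],
  [[-63,-1,63],[0,0,0]],
  [[-63,-1,63],[0,0,0]],
])

```text
time: 16.15
eef_pos: [0.5719, 0.0065, 0.1353]
ee_rot: [-3.14, -1.05, -1.569]
wrist_force: [-0.3, 0.2, 0.1]
finger_gap: 0.52
grasp_force: 11.9
```

Run:
```python
from h import *
T=toolT(); print(T[:3,3],(T[:3,:3]@[.866,0,-.5]).round(4))
o=[]
for n in ["wrist","scene","side"]:
    T=toolT(); im,d=capture(n); c=cam(n,T); o.append(im)
    for q in ["bottle","cup_floor","carriage","knob_grip"]:
      for r in place_of(n,q):
        p=np.array(r["position"])
        if abs(p[1])<.05 and r["confidence"]>.3: print(n,q,p.round(4),round(r["confidence"],2))
cv2.imwrite("pics/s3.png",np.hstack([cv2.resize(o[0],(480,360)),cv2.resize(o[1][140:270,210:325],(318,360),interpolation=cv2.INTER_CUBIC)])[:,:,::-1])
```

```text
[0.57190244 0.00648169 0.13529075] [-9.0e-04  2.7e-03  1.0e+00]
wrist bottle [0.574  0.0061 0.0738] 0.94
scene bottle [0.5722 0.005  0.0735] 0.71
scene cup_floor [ 0.5737 -0.0006  0.0477] 0.83
scene carriage [0.5741 0.0056 0.004 ] 0.59
scene knob_grip [ 4.686e-01 -3.000e-04  7.460e-02] 0.75
side cup_floor [0.5688 0.0063 0.0493] 0.71
side carriage [ 0.5701  0.0008 -0.0031] 0.7
side knob_grip [0.472  0.0014 0.0738] 0.6
```

View pics/s3.png

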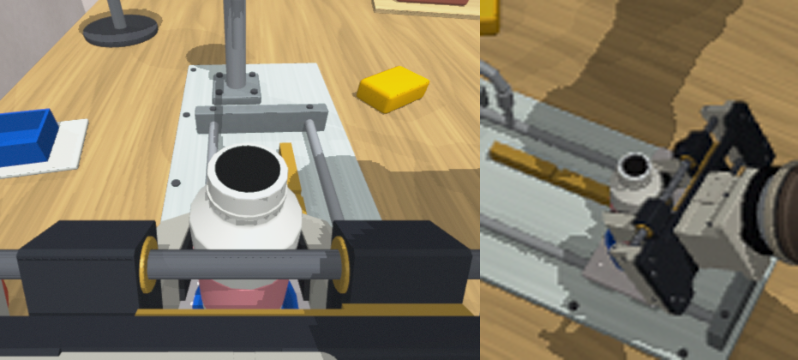

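The wrist view shows the bottle upright over the cup, with blue rim on both sides at (200,298) and (290,298). Going in gently.

apply_moves([
  [[-4,0,3],[0,0,0]],
  [[-8,0,5.5],[0,0,0]],
  [[-12,0,8],[0,0,0]],
  [[-15,0,10],[0,0,0]],
  [[-15,0,10],[0,0,0]],
  [[-15,0,10],[0,0,0]],
])

```text
time: 17.65
eef_pos: [0.5717, 0.0051, 0.117]
ee_rot: [-3.141, -1.05, -1.569]
wrist_force: [0.6, 0.4, -1.0]
finger_gap: 0.523
grasp_force: 11.9
```

apply_moves([
  [[-1.7,0,1],[0,0,0]],
  [[-3.5,0,2],[0,0,0]],
  [[-3.5,0,2],[0,0,0]],
  [[-3.5,0,2],[0,0,0]],
])

```text
time: 18.15
eef_pos: [0.5717, 0.0051, 0.1129]
ee_rot: [-3.141, -1.05, -1.568]
wrist_force: [-0.5, -0.6, 1.0]
finger_gap: 0.521
grasp_force: 11.9
```

apply_moves([
  [[-1,0,0.5],[0,0,0]],
  [[-2,0,1],[0,0,0]],
  [[-2,0,1],[0,0,0]],
  [[-2,0,1],[0,0,0]],
])

```text
time: 18.65
eef_pos: [0.5725, 0.0049, 0.1122]
ee_rot: [-3.136, -1.052, -1.572]
wrist_force: [1.4, 0.4, 8.1]
finger_gap: 0.521
grasp_force: 12.0
```

Floor contact felt (8 N up at the expected height). Easing off and releasing.

apply_moves([
  [[1,0,-0.5],[0,0,0]],
  [[1,0,-0.5],[0,0,0]],
])

```text
time: 18.9
eef_pos: [0.5721, 0.0051, 0.1122]
ee_rot: [-3.139, -1.05, -1.57]
wrist_force: [2.0, 0.2, 4.5]
finger_gap: 0.52
grasp_force: 12.0
```

apply_moves([
  [[0,0,0],[0,0,0]],
  [[0,0,0],[0,0,0]],
  [[0,0,0],[0,0,0]],
  [[0,0,0],[0,0,0]],
  [[0,0,0],[0,0,0]],
  [[0,0,0],[0,0,0]],
], grip=80)

```text
time: 19.65
eef_pos: [0.5716, 0.0052, 0.1117]
ee_rot: [-3.141, -1.05, -1.568]
wrist_force: [-0.1, -0.2, 0.2]
finger_gap: 0.877
grasp_force: 0.0
```

Run:
```python
from h import *
print(sense()["wrist_force"],sense()["q"].round(2))
for n in ["wrist","scene","side"]:
    T=toolT(); im,d=capture(n); c=cam(n,T)
    for q in ["bottle","cup_floor"]:
      for r in place_of(n,q):
        p=np.array(r["position"])
        if abs(p[1])<.05 and r["confidence"]>.3: print(n,q,p.round(4),round(r["confidence"],2))
```

```text
[-0.06946498 -0.16186306  0.24312467] [-0.49  0.84 -0.14  1.72  0.89  1.48  2.  ]
wrist bottle [0.5745 0.0024 0.05  ] 0.76
scene bottle [0.5722 0.0046 0.049 ] 0.78
scene cup_floor [0.5723 0.0034 0.0471] 0.76
side cup_floor [0.5708 0.0045 0.0511] 0.57
```

The bottle is standing in the cup and let go. Retract and plan the knob pose: tool down, closing along y.

apply_moves([
  [[0,0,-20],[0,0,0]],
  [[0,0,-50],[0,0,0]],
  [[0,0,-90],[0,0,0]],
  [[40,0,-120],[0,0,0]],
  [[80,0,-130],[0,0,0]],
  [[80,0,-130],[0,0,0]],
  [[80,0,-130],[0,0,0]],
])

```text
time: 20.98
eef_pos: [0.5711, 0.0791, 0.2458]
ee_rot: [-3.141, -1.049, -1.567]
wrist_force: [0.2, -0.1, -0.9]
finger_gap: 0.872
grasp_force: 0.0
```

```bash
python3 - <<'E'
from kin import *
s=sense(); print(s["eef_pos"],s["q"].round(2))
for w in (-180,):
    q,ep,er=ik(np.array([.469,.003,.22]),target(0,w),s["q"]); print(w,q.round(3).tolist(),ep,er)
    for y in (.003,-.124):
        q2,ep,er=ik(np.array([.469,y,.074]),target(0,w),q); print(q2.round(3).tolist(),ep,er)
open("qt","w").write(str(q.round(3).tolist()))
E
python3 path.py "$(cat qt)" 14 14
```

```text
[0.57110376 0.07909141 0.24575537] [-0.57  0.71 -0.17  1.57  0.81  1.72  2.16]
-180 [-0.186, 0.207, 0.078, 1.976, -0.019, 0.959, 1.473] 1.6455663552931412e-06 1.4823880636766035e-05
[-0.161, 0.416, 0.052, 2.135, -0.038, 0.592, 1.49] 8.534290868917823e-07 5.007555016868329e-06
[0.104, 0.435, 0.057, 2.098, -0.042, 0.61, 1.762] 1.0567806705796483e-06 9.23338420144636e-06
fk err [ 0.0011 -0.0005  0.0003]
3 tcp [0.534 0.039 0.227] foot [0.544 0.05  0.167] up 0.97
6 tcp [0.499 0.018 0.212] foot [0.522 0.036 0.157] up 0.89
9 tcp [0.475 0.01  0.206] foot [0.512 0.028 0.159] up 0.76
12 tcp [0.467 0.007 0.21 ] foot [0.516 0.017 0.173] up 0.6
14 tcp [0.469 0.003 0.22 ] foot [0.523 0.003 0.189] up 0.5
[np.float64(0.020921716222409095), np.float64(8.516822814348133)]
[[[2, 12, 17], [-2.6, -3.9, 4.2]], [[3, 25, 31], [-5.3, -7.8, 8.7]], [[3, 38, 44], [-8.2, -11.6, 13.4]], [[3, 50, 54], [-11.2, -15.3, 18.4]], [[2, 62, 63], [-14.3, -18.9, 23.7]], [[1, 73, 69], [-17.6, -22.4, 29.3]], [[0, 82, 74], [-20.9, -25.9, 35.0]], [[-1, 90, 77], [-24.3, -29.2, 41.0]], [[-1, 97, 79], [-27.9, -32.4, 47.2]], [[-1, 101, 80], [-31.5, -35.5, 53.6]], [[1, 104, 80], [-35.2, -38.5, 60.2]], [[4, 105, 79], [-39.0, -41.4, 67.0]], [[9, 105, 79], [-42.9, -44.1, 74.0]], [[15, 103, 79], [-46.8, -46.8, 81.1]]]
```

apply_moves([
  [[43,0,-25],[0,0,0]],
  [[45,12,-8],[-2.6,-4,4]],
  [[46,25,6],[-5.3,-8,9]],
  [[46,38,19],[-8,-11.6,13.4]],
  [[46,50,29],[-11,-15,18.4]],
  [[45,62,38],[-14,-19,23.7]],
  [[44,73,44],[-17.6,-22.4,29]],
  [[43,82,49],[-21,-26,35]],
  [[42,90,52],[-24,-29,41]],
  [[42,97,54],[-28,-32.4,47]],
  [[42,101,55],[-31.5,-35.5,53.6]],
  [[44,104,55],[-35,-38.5,60]],
  [[47,105,54],[-39,-41.4,67]],
  [[52,105,54],[-43,-44,74]],
  [[58,103,54],[-46.8,-46.8,81]],
  [[58,103,54],[-46.8,-46.8,81]],
  [[58,103,54],[-46.8,-46.8,81]],
])

```text
time: 23.1
eef_pos: [0.4684, 0.0029, 0.2686]
ee_rot: [-3.14, -0.001, -3.136]
wrist_force: [-0.4, -0.3, -0.5]
finger_gap: 0.871
grasp_force: 0.0
```

```bash
python3 - <<'E'
from h import *
print(sense()["eef_pos"],sense()["q"].round(2)); o=[]
for n in ["wrist","scene","side"]:
    T=toolT(); im,d=capture(n); c=cam(n,T); o.append(im)
    for q in ["bottle","cup_floor","knob_grip","nozzle_tip","notch","carriage"]:
      for r in place_of(n,q):
        p=np.array(r["position"])
        if abs(p[1]+.06)<.1 and r["confidence"]>.3: print(n,q,p.round(4),round(r["confidence"],2))
    P,u,v=pts(c,d,np.ones(d.shape,bool)); m=(np.hypot(P[:,0]-.469,P[:,1]+.00)<.025)&(P[:,2]>.085)&(P[:,2]<.098); print("knobtop",m.sum(),P[m].mean(0) if m.any() else 0)
cv2.imwrite("pics/s4.png",np.hstack([cv2.resize(o[0],(480,360)),cv2.resize(o[1][130:260,210:325],(318,360),interpolation=cv2.INTER_CUBIC)])[:,:,::-1])
E
python3 go.py .469 .002 .13 0 -180
```

```text
[0.4683791  0.00286465 0.26862718] [-0.11  0.16 -0.02  1.9   0.01  1.08  1.45]
wrist bottle [0.5759 0.0032 0.0513] 0.95
wrist knob_grip [ 0.4734 -0.0017  0.0712] 0.88
knobtop 551 [0.47003581 0.00242172 0.09095604]
scene bottle [0.5709 0.0055 0.0504] 0.72
scene cup_floor [0.573  0.0052 0.0473] 0.9
scene knob_grip [ 0.5725 -0.0836 -0.0043] 0.52
scene nozzle_tip [ 0.5738 -0.1249  0.1741] 0.55
scene notch [ 0.5236 -0.1241  0.0283] 0.71
scene carriage [0.5717 0.0048 0.0047] 0.58
knobtop 45 [0.47532827 0.00197893 0.09073866]
side bottle [0.5805 0.0069 0.0509] 0.92
side cup_floor [0.5742 0.0039 0.0508] 0.73
side knob_grip [0.4727 0.0007 0.0747] 0.61
side nozzle_tip [ 0.5776 -0.1224  0.1752] 0.94
side notch [ 0.5208 -0.1221  0.0314] 0.79
side carriage [0.57   0.0022 0.0014] 0.84
knobtop 34 [0.46893942 0.00237224 0.0907702 ]
q [-0.11  0.16 -0.02  1.9   0.    1.08  1.45] shift [-2.000e-01  1.000e-01  1.393e+02] rot [-0.1  0.1  0.1]
```

View pics/s4.png

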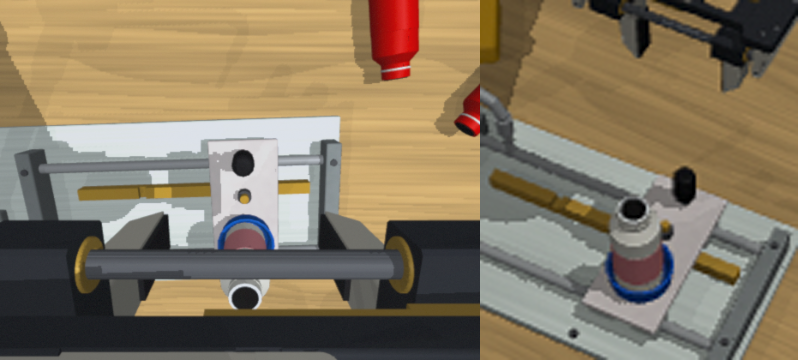

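The bottle is standing in the blue cup (wrist crop (245,250), scene crop (635,240)), and the knob at (243,163) lies below the gripper. Going down on it.

apply_moves([
  [[-1,0,30],[0,0,0]],
  [[-2,0,75],[0,0,0]],
  [[-2,0,120],[0,0,0]],
  [[-2,0,160],[0,0,0]],
  [[-2,0,185],[0,0,0]],
  [[-2,0,194],[0,0,0]],
  [[-2,0,194],[0,0,0]],
  [[-2,0,194],[0,0,0]],
])

```text
time: 25.15
eef_pos: [0.4716, 0.002, 0.0762]
ee_rot: [-3.141, 0.003, -3.14]
wrist_force: [-0.3, -0.6, 0.0]
finger_gap: 0.875
grasp_force: 0.0
```

apply_moves([
  [[0,0,0],[0,0,0]],
  [[0,0,0],[0,0,0]],
  [[0,0,0],[0,0,0]],
  [[0,0,0],[0,0,0]],
  [[0,0,0],[0,0,0]],
  [[0,0,0],[0,0,0]],
  [[0,0,0],[0,0,0]],
  [[0,0,0],[0,0,0]],
  [[0,0,0],[0,0,0]],
  [[0,0,0],[0,0,0]],
], grip=10, squeeze=15)

```text
time: 26.4
eef_pos: [0.4708, 0.0017, 0.0752]
ee_rot: [-3.14, 0.001, -3.14]
wrist_force: [0.2, -1.3, -0.8]
finger_gap: 0.254
grasp_force: 15.0
```

apply_moves([
  [[0,-2,0],[0,0,0]],
  [[0,-6,0],[0,0,0]],
  [[0,-12,0],[0,0,0]],
  [[0,-19,0],[0,0,0]],
  [[0,-26,0],[0,0,0]],
  [[-1,-33,0],[0,0,0]],
  [[-1,-40,0],[0,0,0]],
  [[-1,-47,0],[0,0,0]],
  [[-1,-54,0],[0,0,0]],
  [[-1,-61,0],[0,0,0]],
  [[-1,-68,0],[0,0,0]],
  [[-1,-75,0],[0,0,0]],
  [[-1,-82,0],[0,0,0]],
  [[-2,-89,0],[0,0,0]],
  [[-2,-95,0],[0,0,0]],
  [[-2,-100,0],[0,0,0]],
  [[-2,-103,0],[0,0,0]],
  [[-2,-105,0],[0,0,0]],
  [[-2,-105,0],[0,0,0]],
  [[-2,-105,0],[0,0,0]],
])

```text
time: 28.9
eef_pos: [0.4749, -0.1029, 0.0753]
ee_rot: [-3.141, 0.004, -3.139]
wrist_force: [7.6, 1.4, -10.5]
finger_gap: 0.256
grasp_force: 15.0
```

Run:
```python
from h import *
print(sense()["eef_pos"]); 
for n in ["scene","side"]:
    im,d=capture(n); c=cam(n)
    for q in ["bottle","cup_floor","knob_grip","nozzle_tip","notch","carriage"]:
      for r in place_of(n,q):
        p=np.array(r["position"])
        if abs(p[1]+.1)<.1 and r["confidence"]>.3: print(n,q,p.round(4),round(r["confidence"],2))
```

```text
[ 0.47485506 -0.10288765  0.07530347]
scene bottle [ 0.5789 -0.0993  0.0492] 0.73
scene cup_floor [ 0.576  -0.1032  0.0478] 0.81
scene knob_grip [ 0.4718 -0.106   0.0764] 0.73
scene nozzle_tip [ 0.5741 -0.1254  0.1764] 0.97
scene carriage [ 0.5784 -0.0973  0.0021] 0.66
side bottle [ 0.5801 -0.0967  0.0532] 0.79
side cup_floor [ 0.5754 -0.0976  0.0491] 0.8
side knob_grip [ 0.4766 -0.1053  0.0725] 0.77
side nozzle_tip [ 0.5764 -0.1243  0.1765] 0.82
side nozzle_tip [ 0.5817 -0.0971  0.0524] 0.46
side carriage [ 0.5767 -0.0992 -0.0028] 0.67
```

apply_moves([
  [[-2,-2,1],[0,0,0]],
  [[-2.5,-4,1],[0,0,0]],
  [[-2.5,-6,1],[0,0,0]],
  [[-2.5,-8,1],[0,0,0]],
  [[-2.5,-8,1],[0,0,0]],
  [[-2.5,-8,1],[0,0,0]],
])

```text
time: 30.35
eef_pos: [0.4753, -0.1112, 0.0751]
ee_rot: [-3.141, 0.001, -3.14]
wrist_force: [-4.5, 1.8, 10.6]
finger_gap: 0.256
grasp_force: 15.0
```

apply_moves([
  [[0.7,-1,-0.5],[0,0,0]],
  [[0.7,-2,-0.5],[0,0,0]],
  [[0.7,-3,-0.5],[0,0,0]],
  [[0.6,-4,-0.5],[0,0,0]],
  [[0.6,-5,-0.5],[0,0,0]],
  [[0.6,-6,-0.5],[0,0,0]],
  [[0.6,-6,-0.5],[0,0,0]],
])

```text
time: 31.22
eef_pos: [0.4755, -0.1176, 0.0751]
ee_rot: [-3.14, 0.002, -3.14]
wrist_force: [2.9, 1.4, 4.0]
finger_gap: 0.255
grasp_force: 15.0
```

```bash
cat > ny.py <<'E'
from h import *
N=[];C=[]
for i in range(4):
  for n in ["scene","side"]:
    capture(n)
    for q,L,t in [("nozzle_tip",N,.172),("cup_floor",C,.049),("carriage",C,0),("bottle",C,.049)]:
        for r in place_of(n,q)[:1 if q!="bottle" else 6]:
            p=np.array(r["position"])
            if abs(p[0]-.575)<.02 and abs(p[1]+.11)<.04 and abs(p[2]-t)<.015: L.append(p)
N=np.array(N);C=np.array(C); s=sense(); print(s["time"],s["eef_pos"],s["wrist_force"].round(1)); print("noz",len(N),np.median(N,0),N[:,1].std(),"cup",len(C),np.median(C,0),C[:,1].std())
E
python3 ny.py
```

```text
33.225 [ 0.47549446 -0.11758216  0.07510156] [ 5.3 -0.3  3.4]
noz 8 [ 0.5752  -0.1245   0.17535] 0.0015795568998931316 cup 24 [ 0.5772  -0.11355  0.0482 ] 0.0017862903832617277
```

apply_moves([
  [[-0.2,-1,0],[0,0,0]],
  [[-0.2,-2,0],[0,0,0]],
  [[-0.3,-3,0],[0,0,0]],
  [[-0.3,-4,0],[0,0,0]],
  [[-0.3,-5,0],[0,0,0]],
  [[-0.3,-5,0],[0,0,0]],
])

```text
time: 33.98
eef_pos: [0.4757, -0.1218, 0.0751]
ee_rot: [-3.141, 0.002, -3.14]
wrist_force: [5.5, 1.7, 4.6]
finger_gap: 0.254
grasp_force: 15.0
```

apply_moves([
  [[0,-1,0],[0,0,0]],
  [[0,-1,0],[0,0,0]],
])

```text
time: 34.22
eef_pos: [0.4757, -0.1231, 0.0751]
ee_rot: [-3.14, 0.002, -3.14]
wrist_force: [5.3, 1.7, 4.2]
finger_gap: 0.255
grasp_force: 15.0
```

apply_moves([
  [[0,-1,0],[0,0,0]],
  [[0,-1,0],[0,0,0]],
])

```text
time: 34.48
eef_pos: [0.4758, -0.1243, 0.0751]
ee_rot: [-3.14, 0.002, -3.14]
wrist_force: [5.4, -0.3, 3.5]
finger_gap: 0.253
grasp_force: 15.0
```

apply_moves([
  [[0,-1,0],[0,0,0]],
  [[0,-1,0],[0,0,0]],
])

```text
time: 34.72
eef_pos: [0.4758, -0.1257, 0.0751]
ee_rot: [-3.14, 0.002, -3.14]
wrist_force: [4.9, -1.5, 3.5]
finger_gap: 0.255
grasp_force: 15.0
```

The y force has flipped sign, so the ball is drawing the carriage in. Following in small steps.

apply_moves([
  [[0,-1,0],[0,0,0]],
  [[0,-1,0],[0,0,0]],
])

```text
time: 34.98
eef_pos: [0.4758, -0.1262, 0.0751]
ee_rot: [-3.14, 0.002, -3.14]
wrist_force: [5.2, 0.2, 4.1]
finger_gap: 0.25
grasp_force: 15.0
```

apply_moves([
  [[0,-1,0],[0,0,0]],
  [[0,-1,0],[0,0,0]],
])

```text
time: 35.22
eef_pos: [0.4758, -0.1264, 0.0751]
ee_rot: [-3.141, 0.002, -3.139]
wrist_force: [4.7, 1.9, 4.9]
finger_gap: 0.255
grasp_force: 15.0
```

```bash
python3 ny.py
```

```text
37.225 [ 0.47579724 -0.12647461  0.07505608] [4.9 3.7 3.9]
noz 8 [ 0.57495 -0.1243   0.1746 ] 0.0024591347563726563 cup 24 [ 0.57695 -0.12205  0.04805] 0.001766701060985952
```

The force goes 1.7 → −1.5 → +3.7 N and the carriage stalls at y=−0.1264, so the ball has clicked in. Relaxing the command by 1 mm and relieving the side load.

apply_moves([
  [[-0.4,1,0],[0,0,0]],
  [[-0.4,1,0],[0,0,0]],
  [[-0.4,1,0],[0,0,0]],
  [[-0.4,1,0],[0,0,0]],
], squeeze=20)

```text
time: 37.72
eef_pos: [0.4758, -0.1262, 0.0751]
ee_rot: [-3.14, 0.002, -3.14]
wrist_force: [4.8, 0.9, 4.8]
finger_gap: 0.254
grasp_force: 20.0
```

```bash
python3 ny.py
python3 - <<'E'
from h import *
a=capture("scene")[0][130:260,180:295]; b=capture("side")[0][110:250,200:340]
cv2.imwrite("pics/end.png",np.hstack([cv2.resize(a,(390,440),interpolation=cv2.INTER_CUBIC),cv2.resize(b,(400,440),interpolation=cv2.INTER_CUBIC)])[:,:,::-1])
E
```

```text
39.725 [ 0.47582163 -0.12614436  0.07504998] [4.5 0.6 5. ]
noz 7 [ 0.5762 -0.1234  0.175 ] 0.002923724211567522 cup 25 [ 0.5773 -0.123   0.0476] 0.0019789532586698476
```

View pics/end.png

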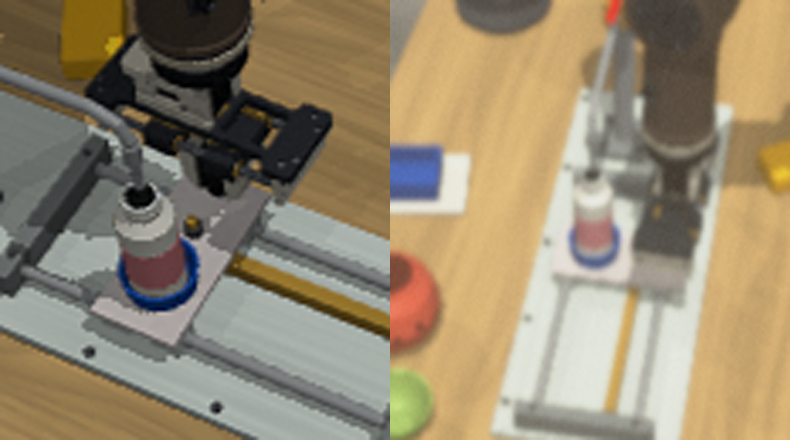

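The picture shows the bottle upright in the cup, with its mouth at (140,200) directly under the nozzle at (135,160). The gripper holds the knob and the carriage is at rest in the notch. Handing in.

```bash
python3 -c "
from plant import *
print(finish_job())"
```

```text
the job is handed in; nothing more can be done
None
```

The job is handed in: the bottle stands upright in the blue cup, the carriage sits in the notch under the nozzle (cup and nozzle agree to about 0.5 mm, with a camera scatter of 2–3 mm), and the gripper holds the knob with 20 N; no pass or fail verdict was returned.

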